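# Tip the front pair of mixing balls into the sieve

## Task

Take the little counting tray by its upright grip, carry it over the test sieve and tip it just enough that only the front two mixing balls roll off its front edge into the sieve, while the back two stay behind the raised lip. Then set the tray down level on the table, with the back two still in it, and let go. Do not touch the balls with the gripper.

Things in the scene. Friction and masses are not known exactly. Their poses are not given: they have to be found in the camera images.
- tray: Loose grey counting tray, 95 mm long (its x), 65 mm wide (its y), 0.2 kg. Origin on the underside (z = 0 when it stands on the table), z up, front toward its -x. Floor 5 mm thick, from the open front edge at x = -50 mm to the rear edge at x = +45. From the front: a low bead, front row of two balls, raised lip, back row of two, back wall (x +1 to +5), upright grip. Side and back walls rise to z = 19.
- tray_grip (a point): Where to pinch the upright grip, a block 28 mm (tray x) by 16 mm (tray y) standing behind the back wall, its top 70 mm above the tray's underside: pinch across the 16 mm (along the tray's y) from above. This point is on its centreline, 24 mm behind the tray's origin (x = +24 mm, y = 0), 55 mm above the underside. Axes as the tray's.
- tray_edge (a point): Middle of the tray's open front edge, where balls roll off: tray x = -50 mm, z = 5 mm. The bead along it (x -50 to -47) is only 1.5 mm high: front balls roll over it once the tray is tipped front-down by about 30 degrees, and roll off forward.
- tray_lip (a point): Middle of the top of the raised lip across the tray between the two rows: tray x = -26 mm, z = 13 mm (8 mm above the floor, 4 mm thick). It holds the back row until about 70 degrees, so tipping 40 to 45 degrees lets only the front row go.
- front_ball_1: White porcelain mixing ball, 24 mm diameter, 18 g; origin at its centre. Front row, left of two as seen with the tray's +x ahead (tray y = +14.5 mm); starts 40 mm ahead of the tray's origin, between bead and lip.
- front_ball_2: White porcelain mixing ball, 24 mm diameter, 18 g; origin at its centre. Front row, tray y = -14.5 mm.
- back_ball_1: White porcelain mixing ball, 24 mm diameter, 18 g; origin at its centre. Back row, tray y = +14.5 mm; starts 12 mm ahead of the tray's origin, between lip and back wall.
- back_ball_2: White porcelain mixing ball, 24 mm diameter, 18 g; origin at its centre. Back row, tray y = -14.5 mm.
- sieve: Small round test sieve standing on the table, open at the top with nearly straight sides and a mesh bottom: 97 mm across at the rim, 32 mm high, clear inside about 76 mm across, mesh 3 mm above the table; it does not shift. Origin at the centre of its underside, z up. Not the roll of masking tape (a ring, 104 mm across, 24 mm high) nor the bisque bowl (110 mm across, 53 mm high) that stand near it.

How it is judged:
On the way:
1. the front two balls lie in the sieve while the tray, held clear of the table, still keeps the back two behind its lip (horizontal distance between each of front_ball_1, front_ball_2 and sieve below 0.036 m and z of front_ball_1 in the frame of sieve between 0.008 and 0.024 m and z of front_ball_2 in the frame of sieve between 0.008 and 0.024 m and x of back_ball_1 in the frame of tray between -0.022 and 0.003 m and y of back_ball_1 in the frame of tray between -0.03 and 0.03 m and z of back_ball_1 in the frame of tray between 0.01 and 0.024 m and x of back_ball_2 in the frame of tray between -0.022 and 0.003 m and y of back_ball_2 in the frame of tray between -0.03 and 0.03 m and z of back_ball_2 in the frame of tray between 0.01 and 0.024 m and height (world z) of tray above 0.02 m), for 0.2 s.
At the end, for the whole second after the job is handed in: The front two balls lie at rest on the mesh inside the sieve (centres within 36 mm of its axis); the back two lie in the tray between the lip and the back wall; the tray stands on the table, level within 6 degrees and at rest (horizontal distance between each of front_ball_1, front_ball_2 and sieve below 0.036 m and z of front_ball_1 in the frame of sieve between 0.008 and 0.024 m and z of front_ball_2 in the frame of sieve between 0.008 and 0.024 m and x of back_ball_1 in the frame of tray between -0.022 and 0.003 m and y of back_ball_1 in the frame of tray between -0.03 and 0.03 m and z of back_ball_1 in the frame of tray between 0.01 and 0.024 m and x of back_ball_2 in the frame of tray between -0.022 and 0.003 m and y of back_ball_2 in the frame of tray between -0.03 and 0.03 m and z of back_ball_2 in the frame of tray between 0.01 and 0.024 m and height (world z) of tray between -0.004 and 0.006 m and angle between tray's own z axis and vertical below 0.1 rad and linear speed of tray below 0.02 m/s and linear speed of each of front_ball_1, front_ball_2, back_ball_1, back_ball_2 below 0.03 m/s); the robot touches nothing.
It fails at once if the gripper touches a ball (contact force between the fingers and front_ball_1 above 0.3 N or contact force between the fingers and front_ball_2 above 0.3 N or contact force between the fingers and back_ball_1 above 0.3 N or contact force between the fingers and back_ball_2 above 0.3 N).
It also fails if it takes over 58 s, if anything falls off the work surface, if the arm or the gripper's body presses on something with over 40 N, if the wrist force passes 120 N, or if a joint passes its speed limit or range.

## Robot

A 6-joint arm with a two-finger parallel gripper is mounted at the origin on a cart in front of the work surface, level with it; the furniture and walls round the work are solid. World frame = base frame: x ahead of the robot, y to its left, z up, the work surface at z = 0. Lengths are in m, angles in rad, forces in N, time in s.
With the tool pointing down it reaches from about 0.35 to 0.85 m from the base axis. Payload 8.1 kg.
Tool frame: the origin (TCP) lies at the centre of the arm's flange, where the gripper is bolted on; the fingertips stand 186 mm ahead of it and the grasp point (between the pads) lies 167 mm ahead of it; z points along the fingers, y is the line along which they close (so a half turn about z gives the same grasp; the last joint's range is limited). The gripper opens to 93 mm and grips with 3 to 60 N. Pads are 15 mm wide; open, the fingers measure 128 mm over their backs; the gripper's body (75 mm by 188 mm) begins 65 mm behind the grasp point.
Start: joints at [-1.401, 0.13, 1.488, -0, 1.523, -0.085], TCP at [0.151, -0.581, 0.405] pointing down, gripper open.
Joint ranges: [-2.96, 2.96], [-0.89, 2.26], [0.02, 2.5], [-1.34, 4.48], [0, 2.73], [-2.66, 2.66]. Speed limits (rad/s): [2.39, 2.39, 2.79, 3.14, 3.14, 3.14].

## Interface

Orientations are given as a rotation vector (axis times angle).
In Python, from plant import robot gives the robot as it stands.
- The arm moves only by the tool apply_moves, never from a script. Its argument "series" is a list of rows, each a list of 2 entries, a list of its own where there are three numbers: the shift along the tool's x, y, z in mm, then the turn, a rotation vector about the tool's x, y, z in rad. A call has 1 to 12 rows; each row shifts and turns the commanded pose from where the row before left it, along the tool's axes as they then stand; what a row does not reach is not made up. A row lasts 1/12 s, in which the tool goes at most 41.7 mm and 7.16 degrees, less where a joint would pass 70% of its speed; a pose out of reach is approached as far as the arm can. A call is refused whole if a number of a shift passes 41.7 or a number of a turn 0.125, either way. A call with a gripper value outside its range is refused whole. "claw" is the opening, from 0 (shut) to 1 (fully open), set as the call begins (left out, the last holds). The fingers move at their own pace and stop on an object; "newtons" is the grip in N (left out, the last holds). Time passes only in rows, so rows that do not move let the fingers close. It gives the time, the measured TCP pose, the force, the opening and the grip force at its end, in the units of the state.
- robot.read_state(): the state, without advancing time (a new reading comes with each control period).
- robot.read_camera(name): name is "side" or "top" or "wrist"; returns (picture, depth): 480x640x3 uint8, blue, green, red; 480x640 float32, m along the optical axis (not along the pixel's ray), 0 where there is no reading.
- robot.calibration(name): a dict with "fx", "fy", "cx", "cy" (pixels), "extrinsics" (4x4, takes a point from world to camera coordinates). Camera axes: x right, y down, z forward; pixel columns grow to the right and rows downward; lengths in m; the calibration is good to about 2 mm. A picture is of the moment at which its call begins: read the wrist's pose just before it. calibration takes no time and is no camera call; for the wrist camera it gives the pose at the moment of the call.
- robot.close_job(): hands the job in; it is judged then, once.
The state is a dict: "t": time; "q": joint angles; "dq": joint speeds; "joint_torque": joint torques, N m; "tool_pos": TCP position; "orientation": TCP orientation; "force": force on the tool from outside, world axes, zero at the start; "wrist_torque": the same for the moment, N m; "opening": finger opening in m; "gripper_force": force on a finger pad.
Only numpy, scipy, OpenCV 4.12 (cv2) and the standard library are available. Lean on these libraries where they do the work, as an engineer would, in place of code of your own. Each camera call takes 0.05 s, during which the arm holds its last target. There are 200 camera calls.

## Working session

There is one attempt and no reset: what is moved stays moved. The work goes in short steps, Python scripts to look and compute and a tool call to move; the robot and the scene stay as the last step left them, time stands still between calls to the robot, and variables do not carry over. Pictures are saved under pics/ and viewed, at most 10 in all, crops included, and the job is handed in when it is done.

Besides the shell and the picture viewer there is one more tool, called after ">>>" as name(argument=value, ...) on one line, values as JSON. apply_moves: Moves the arm, as the interface text tells. Its arguments: {"type":"object","properties":{"series":{"type":"array"},"claw":{"type":"number"},"newtons":{"type":"number"}},"required":["series"]}

```bash
mkdir -p pics; python3 - <<'E'
from plant import robot
import cv2,numpy as np
s=robot.read_state();print(s['t'],s['tool_pos'],s['orientation'],s['opening'])
for n in("top","side"):
    p,d=robot.read_camera(n);cv2.imwrite(f"pics/{n}0.png",p);np.save(f"{n}0.npy",d)
    c=robot.calibration(n);print(n,c['fx'],c['cx'],c['cy'],np.round(c['extrinsics'],4).tolist())
E
```

```text
0.0 [ 0.15121279 -0.58039626  0.40369097] [-3.11432504e+00 -3.98907421e-01  1.08744097e-04] 0.09333496529530451
top 442.2739380381035 319.13310664010817 238.4979787827955 [[0.0005, -0.9998, -0.0201, 0.0916], [-0.9882, 0.0026, -0.1531, 0.5997], [0.1532, 0.0199, -0.988, 0.8088], [0.0, 0.0, 0.0, 1.0]]
side 544.9286967527265 315.3121896041657 241.43982944376222 [[-0.9997, 0.0145, 0.0186, 0.5704], [-0.0088, 0.5009, -0.8654, 0.021], [-0.0219, -0.8654, -0.5007, 0.9664], [0.0, 0.0, 0.0, 1.0]]
```

View pics/top0.png

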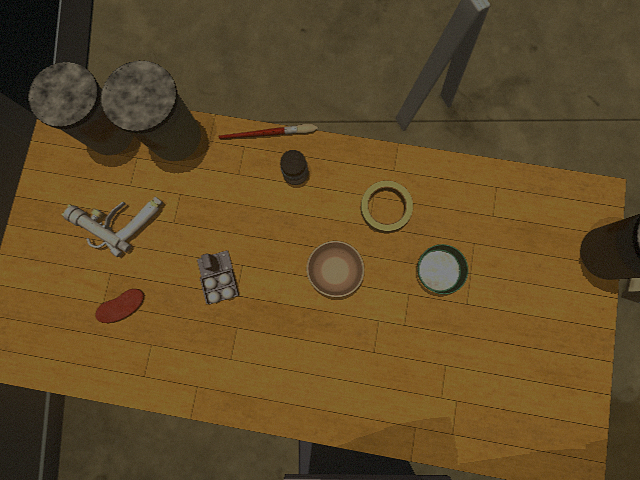

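View pics/side0.png

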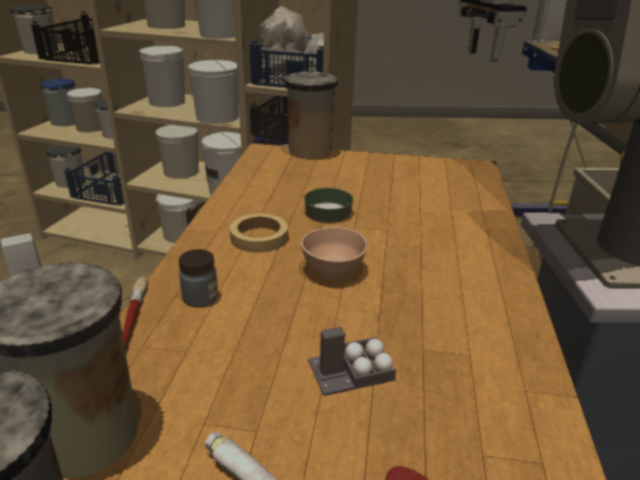

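Top view: the tray is near pixel (218,277), with its grip at (210,262) and its four balls in front toward image-bottom. The sieve is the green ring with the white mesh at (442,270), the tape is at (387,206) and the bowl at (336,269).

```bash
cat > h.py <<'E'
from plant import robot
import numpy as np,cv2
from scipy.spatial.transform import Rotation as R
def cloud(n,d):
    c=robot.calibration(n);v,u=np.mgrid[:480,:640];T=np.linalg.inv(c['extrinsics'])
    P=np.stack([(u-c['cx'])*d/c['fx'],(v-c['cy'])*d/c['fy'],d],-1)
    return P@T[:3,:3].T+T[:3,3]
def circ(p):
    A=np.c_[2*p,np.ones(len(p))];s=np.linalg.lstsq(A,(p**2).sum(1),rcond=None)[0]
    return s[:2],np.sqrt(s[2]+s[:2]@s[:2])
E
python3 - <<'E'
from h import *
for n in("top","side"):
    d=np.load(f"{n}0.npy");W=cloud(n,d);X,Y,Z=np.moveaxis(W,-1,0)
    img=cv2.imread(f"pics/{n}0.png")
    if n=="top": reg=(slice(240,310),slice(190,250)); reg2=(slice(235,305),slice(405,480))
    else: reg=(slice(320,400),slice(300,405)); reg2=(slice(183,226),slice(298,360))
    w=W[reg].reshape(-1,3);print(n,"table z",np.median(w[np.abs(w[:,2])<.008,2]))
    g=w[(w[:,2]>.062)&(w[:,2]<.08)];print(" grip top",len(g),g.mean(0),cv2.minAreaRect((g[:,:2]*1000).astype(np.float32)) if len(g)>3 else 0)
    f=w[(w[:,2]>.004)&(w[:,2]<.1)];print(" tray rect",cv2.minAreaRect((f[:,:2]*1000).astype(np.float32)))
    gray=img[reg].min(-1).reshape(-1);b=w[(gray>110)&(w[:,2]>.012)&(w[:,2]<.04)]
    if len(b)>8:
        k,l,c=cv2.kmeans((b*1000).astype(np.float32),4,None,(3,50,.1),10,cv2.KMEANS_PP_CENTERS);print(" balls",len(b),np.round(c,1).tolist())
    s=W[reg2].reshape(-1,3);r=s[(s[:,2]>.026)&(s[:,2]<.04)];print(" sieve",len(r),circ(r[:,:2]),np.median(r[:,2]),r.min(0),r.max(0))
p=cv2.imread("pics/top0.png")[235:315,180:260];cv2.imwrite("pics/c.png",cv2.resize(p,(560,560),interpolation=2))
E
```

```text
top table z 0.0001514885823694634
 grip top 131 [0.55438879 0.30229951 0.06899859] ((554.7295532226562, 303.0375671386719), (28.33445930480957, 16.033597946166992), 17.206735610961914)
 tray rect ((529.873779296875, 299.59326171875), (97.68115997314453, 107.22006225585938), 89.14171600341797)
 balls 177 [[489.20001220703125, 299.8999938964844, 27.200000762939453], [497.29998779296875, 273.0, 27.299999237060547], [524.5999755859375, 280.1000061035156, 27.600000381469727], [516.5, 308.20001220703125, 27.299999237060547]]
 sieve 260 (array([ 0.54241176, -0.14846566]), np.float64(0.04709726290675154)) 0.03128081889874623 [ 0.49545992 -0.19778476  0.02602205] [ 0.59090839 -0.09999921  0.03622748]
side table z 0.0004725305170119598
 grip top 290 [0.55576982 0.30809137 0.06829254] ((555.33740234375, 306.11846923828125), (27.844825744628906, 17.005390167236328), 20.253631591796875)
 tray rect ((529.5767822265625, 297.57421875), (97.13758087158203, 68.27522277832031), 17.349096298217773)
 balls 752 [[517.7000122070312, 312.5, 25.299999237060547], [525.7999877929688, 284.5, 25.200000762939453], [490.70001220703125, 304.6000061035156, 25.200000762939453], [498.5, 278.0, 25.200000762939453]]
 sieve 333 (array([ 0.54327942, -0.14691575]), np.float64(0.04712592026780002)) 0.02975095357112406 [ 0.49492927 -0.19733014  0.02600149] [ 0.59111404 -0.09412228  0.03518411]
```

View pics/c.png

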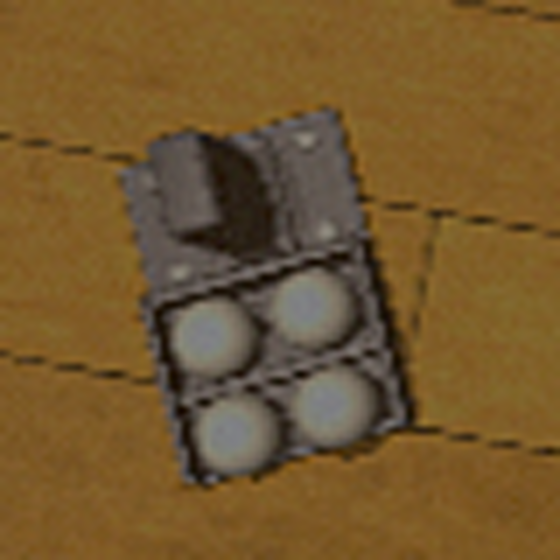

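Estimates: grip (0.555, 0.304), tray yaw about 16.5°; sieve (0.543, -0.148). The tool yaw is about 14.6°, so it is already nearly aligned. Next I move over.

>>> apply_moves(series=[[[15,-10,0],[0,0,-0.003]],[[30,-20,0],[0,0,-0.003]],[[31,-20,0],[0,0,-0.003]],[[31,-20,0],[0,0,-0.003]],[[31,-20,0],[0,0,-0.003]],[[31,-20,0],[0,0,-0.003]],[[31,-20,0],[0,0,-0.003]],[[31,-20,0],[0,0,-0.003]],[[31,-20,0],[0,0,-0.003]],[[31,-20,0],[0,0,-0.003]],[[31,-20,0],[0,0,-0.003]],[[30,-20,0],[0,0,0]]], claw=0.6)

```text
t: 1.1
tool_pos: [0.4312, -0.2623, 0.4044]
orientation: [-3.109, -0.451, 0.0]
force: [0.1, -0.1, -0.1]
opening: 0.0558
gripper_force: 0.0
```

>>> apply_moves(series=[[[16,-34,5],[0,0,0]],[[16,-34,5],[0,0,0]],[[16,-34,5],[0,0,0]],[[16,-34,5],[0,0,0]],[[16,-34,5],[0,0,0]],[[16,-34,5],[0,0,0]],[[16,-34,5],[0,0,0]],[[16,-34,5],[0,0,0]],[[16,-34,5],[0,0,0]],[[16,-34,5],[0,0,0]],[[16,-34,5],[0,0,0]],[[16,-34,5],[0,0,0]]])

```text
t: 2.1
tool_pos: [0.4984, 0.1837, 0.3442]
orientation: [3.109, 0.451, -0.001]
force: [0.8, -0.3, 0.7]
opening: 0.0559
gripper_force: 0.0
```

```bash
cat >> h.py <<'E'
def rel(p,yaw,tilt=0):
    """shift (mm, tool axes) and turn to bring TCP to p with tool x at yaw, tilted front-down"""
    s=robot.read_state();R0=R.from_rotvec(s['orientation']);y=np.radians(yaw)
    Rt=R.from_matrix([[np.cos(y),np.sin(y),0],[np.sin(y),-np.cos(y),0],[0,0,-1]])*R.from_euler('y',np.radians(tilt))
    print("t",round(s['t'],2),"tcp",np.round(s['tool_pos'],4),"open",round(s['opening'],4),"F",np.round(s['force'],1))
    print("shift",np.round(R0.inv().apply(np.array(p)-s['tool_pos'])*1000,1),"turn",np.round((R0.inv()*Rt).as_rotvec(),4))
E
python3 - <<'E'
from h import *
rel([.555,.304,.30],16.5)
E
```

```text
t 2.1 tcp [0.4984 0.1837 0.3442] open 0.0559 F [ 0.8 -0.3  0.7]
shift [ 88.5 -99.3  44.1] turn [ 0.0001  0.0004 -0.    ]
```

>>> apply_moves(series=[[[18,-23,10],[0,0,0]],[[18,-20,10],[0,0,0]],[[18,-18,10],[0,0,0]],[[18,-10,8],[0,0,0]],[[0,0,0],[0,0,0]],[[0,0,0],[0,0,0]]])

```text
t: 2.6
tool_pos: [0.5473, 0.2707, 0.305]
orientation: [3.108, 0.452, -0.005]
force: [0.5, -0.1, 0.2]
opening: 0.0558
gripper_force: 0.0
```

```bash
python3 - <<'E'
from h import *
rel([.555,.304,.30],16.5)
s=robot.read_state();W0=robot.calibration("wrist");p,d=robot.read_camera("wrist");cv2.imwrite("pics/w1.png",p)
W=cloud("wrist",d).reshape(-1,3)
g=W[(W[:,2]>.06)&(W[:,2]<.08)&(np.hypot(W[:,0]-.555,W[:,1]-.304)<.05)]
print(len(g),cv2.minAreaRect((g[:,:2]*1000).astype(np.float32)) if len(g) else 0)
E
```

```text
t 2.6 tcp [0.5473 0.2707 0.305 ] open 0.0558 F [ 0.5 -0.1  0.2]
shift [ 16.9 -29.7   4.9] turn [0.0004 0.0031 0.001 ]
1495 ((556.7940063476562, 304.6280517578125), (27.780628204345703, 16.218732833862305), 15.348692893981934)
```

View pics/w1.png

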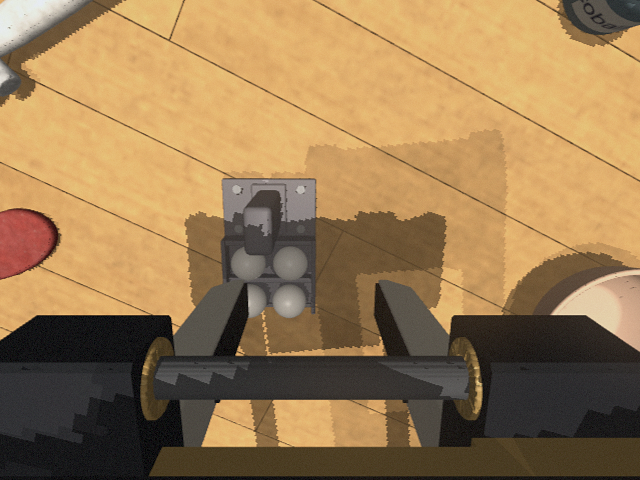

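The wrist view shows the grip at pixel (260,225), with the tray edges parallel to the tool. I centre over it and then go down.

>>> apply_moves(series=[[[9,-15,0],[0,0,0]],[[9,-15,0],[0,0,0]],[[0,0,0],[0,0,0]],[[0,0,0],[0,0,0]],[[0,0,0],[0,0,0]]])

```text
t: 3.07
tool_pos: [0.5562, 0.3032, 0.3072]
orientation: [3.109, 0.45, 0.0]
force: [-0.3, 0.3, 0.5]
opening: 0.0556
gripper_force: 0.0
```

```bash
python3 - <<'E'
from h import *
rel([.556,.3045,.222],16.3)
p,d=robot.read_camera("wrist")
W=cloud("wrist",d).reshape(-1,3)
g=W[(W[:,2]>.067)&(W[:,2]<.075)&(np.hypot(W[:,0]-.555,W[:,1]-.304)<.04)]
print(len(g),cv2.minAreaRect((g[:,:2]*1000).astype(np.float32)) if len(g) else 0)
E
```

```text
t 3.07 tcp [0.5562 0.3032 0.3072] open 0.0556 F [-0.3  0.3  0.5]
shift [ 0.2 -1.3 85.2] turn [ 0.0004 -0.0002  0.0029]
1201 ((556.4229736328125, 305.0006103515625), (27.530534744262695, 15.665297508239746), 17.296653747558594)
```

>>> apply_moves(series=[[[0,-1.5,20],[0,0,0]],[[0,0,20],[0,0,0]],[[0,0,20],[0,0,0]],[[0,0,15],[0,0,0]],[[0,0,10],[0,0,0]],[[0,0,0],[0,0,0]],[[0,0,0],[0,0,0]],[[0,0,0],[0,0,0]]])

```text
t: 3.78
tool_pos: [0.5565, 0.3055, 0.2232]
orientation: [-3.109, -0.45, -0.003]
force: [0.8, 0.8, 0.3]
opening: 0.0557
gripper_force: 0.0
```

>>> apply_moves(series=[[[0,0,0],[0,0,0]],[[0,0,0],[0,0,0]],[[0,0,0],[0,0,0]],[[0,0,0],[0,0,0]],[[0,0,0],[0,0,0]],[[0,0,0],[0,0,0]],[[0,0,0],[0,0,0]],[[0,0,0],[0,0,0]]], claw=0, newtons=35)

```text
t: 4.45
tool_pos: [0.556, 0.3055, 0.2218]
orientation: [3.109, 0.45, 0.0]
force: [1.1, 0.2, 0.4]
opening: 0.016
gripper_force: 34.9
```

```bash
python3 - <<'E'
from h import *
rel([.556,.3045,.222],16.3)
print(robot.read_state()['gripper_force'])
E
```

```text
t 4.45 tcp [0.556  0.3055 0.2218] open 0.016 F [1.1 0.2 0.4]
shift [-0.3  1.  -0.2] turn [ 0.0001 -0.0001  0.0033]
34.94596302509308
```

>>> apply_moves(series=[[[0,0,-4],[0,0,0]],[[0,0,-8],[0,0,0]],[[0,0,-12],[0,0,0]],[[0,0,-14],[0,0,0]],[[0,0,-14],[0,0,0]],[[0,0,-14],[0,0,0]],[[0,0,-12],[0,0,0]],[[0,0,-10],[0,0,0]],[[0,0,-7],[0,0,0]],[[0,0,-5],[0,0,0]],[[0,0,0],[0,0,0]],[[0,0,0],[0,0,0]]])

```text
t: 5.45
tool_pos: [0.5558, 0.3055, 0.3215]
orientation: [3.109, 0.451, -0.001]
force: [0.2, 0.2, -1.8]
opening: 0.0159
gripper_force: 34.9
```

```bash
python3 - <<'E'
from h import *
rel([.628,-.171,.322],16.3)
p,d=robot.read_camera("side");cv2.imwrite("pics/s2.png",cv2.resize(p[180:430,200:500],None,fx=2,fy=2))
E
```

```text
t 5.45 tcp [0.5558 0.3055 0.3215] open 0.0159 F [ 0.2  0.2 -1.8]
shift [-66.1 477.4  -0.5] turn [0.     0.0003 0.0033]
```

View pics/s2.png

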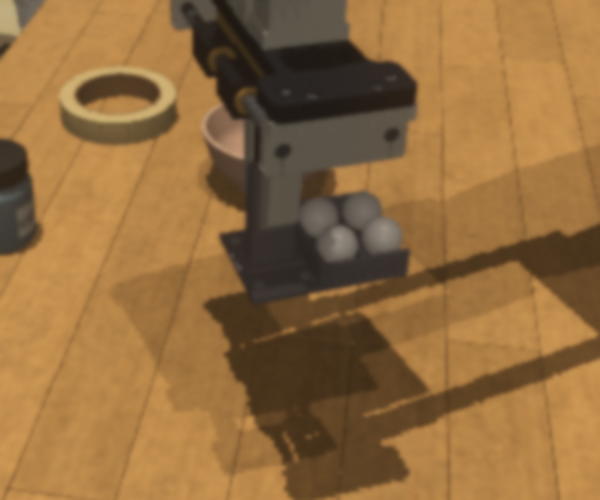

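The tray hangs level, with all four balls in it at crop (360,225). Next I carry it to the sieve.

>>> apply_moves(series=[[[-2.7,6,0],[0,0,0]],[[-2.7,12,0],[0,0,0]],[[-2.7,18,0],[0,0,0]],[[-2.7,22.5,0],[0,0,0]],[[-2.7,22.5,0],[0,0,0]],[[-2.7,22.5,0],[0,0,0]],[[-2.7,22.5,0],[0,0,0]],[[-2.7,22.5,0],[0,0,0]],[[-2.7,22.5,0],[0,0,0]],[[-2.7,22.5,0],[0,0,0]],[[-2.7,22.5,0],[0,0,0]],[[-2.7,22.5,0],[0,0,0]]])

```text
t: 6.5
tool_pos: [0.5921, 0.0655, 0.3212]
orientation: [3.109, 0.45, -0.002]
force: [0.5, -0.0, -2.2]
opening: 0.0159
gripper_force: 34.9
```

>>> apply_moves(series=[[[-2.7,22.5,0],[0,0,0]],[[-2.7,22.5,0],[0,0,0]],[[-2.7,22.5,0],[0,0,0]],[[-2.7,22.5,0],[0,0,0]],[[-2.7,22.5,0],[0,0,0]],[[-2.7,22.5,0],[0,0,0]],[[-2.7,22.5,0],[0,0,0]],[[-2.7,22.5,0],[0,0,0]],[[-2.7,22.5,0],[0,0,0]],[[-2.7,18,0],[0,0,0]],[[-2.7,12,0],[0,0,0]],[[-2.7,6,0],[0,0,0]]])

```text
t: 7.5
tool_pos: [0.6286, -0.1725, 0.3211]
orientation: [3.11, 0.448, -0.001]
force: [-0.1, 0.8, -3.0]
opening: 0.0157
gripper_force: 34.9
```

>>> apply_moves(series=[[[0,0,0],[0,0,0.02]],[[0,0,0],[0,0,0.04]],[[0,0,0],[0,0,0.06]],[[0,0,0],[0,0,0.06]],[[0,0,0],[0,0,0.06]],[[0,0,0],[0,0,0.06]],[[0,0,0],[0,0,0.06]],[[0,0,0],[0,0,0.06]],[[0,0,0],[0,0,0.06]],[[0,0,0],[0,0,0.04]],[[0,0,0],[0,0,0.02]],[[0,0,0],[0,0,0]]])

```text
t: 8.5
tool_pos: [0.6291, -0.1692, 0.3217]
orientation: [-3.116, 0.395, 0.0]
force: [0.5, 0.0, -3.3]
opening: 0.0159
gripper_force: 34.9
```

```bash
python3 - <<'E'
from h import *
rel([.628,-.171,.262],-15)
E
```

```text
t 8.5 tcp [ 0.6291 -0.1692  0.3217] open 0.0159 F [ 0.5  0.  -3.3]
shift [-0.6  2.  59.7] turn [-0.0003  0.0003  0.0096]
```

>>> apply_moves(series=[[[0,0,4],[0,0,0.005]],[[0,1,8],[0,0,0.005]],[[0,1,10],[0,0,0]],[[0,0,10],[0,0,0]],[[0,0,10],[0,0,0]],[[0,0,8],[0,0,0]],[[0,0,4],[0,0,0]],[[0,0,4],[0,0,0]],[[0,0,0],[0,0,0]],[[0,0,0],[0,0,0]]])

```text
t: 9.33
tool_pos: [0.6288, -0.1722, 0.2638]
orientation: [-3.115, 0.411, -0.0]
force: [-1.1, 0.4, -2.0]
opening: 0.0156
gripper_force: 34.9
```

```bash
python3 - <<'E'
from h import *
rel([.628,-.171,.262],-15)
p,d=robot.read_camera("side");cv2.imwrite("pics/s3.png",cv2.resize(p[130:300,220:470],None,fx=3,fy=3))
W=cloud("side",d);h=np.array([np.cos(np.radians(-15)),np.sin(np.radians(-15))])
w=W[130:300,220:470].reshape(-1,3);a=(w[:,:2]-[.543,-.148])@h*1000;l=(w[:,:2]-[.543,-.148])@np.array([-h[1],h[0]])*1000
m=(w[:,2]>.042)&(w[:,2]<.075)&(abs(l)<40)&(abs(a)<140);print(m.sum(),np.percentile(a[m],[0,1,5,95,99]),np.percentile(l[m],[1,99]),np.percentile(w[m,2],[1,99]))
E
```

```text
t 9.33 tcp [ 0.6288 -0.1722  0.2638] open 0.0156 F [-1.1  0.4 -2. ]
shift [-1.  -0.9  1.8] turn [-0.     -0.0001 -0.0004]
1047 [  9.85395257  11.94780224  13.67046578  98.5536935  104.98611538] [-30.37310978  34.87558788] [0.04326548 0.07276435]
```

View pics/s3.png

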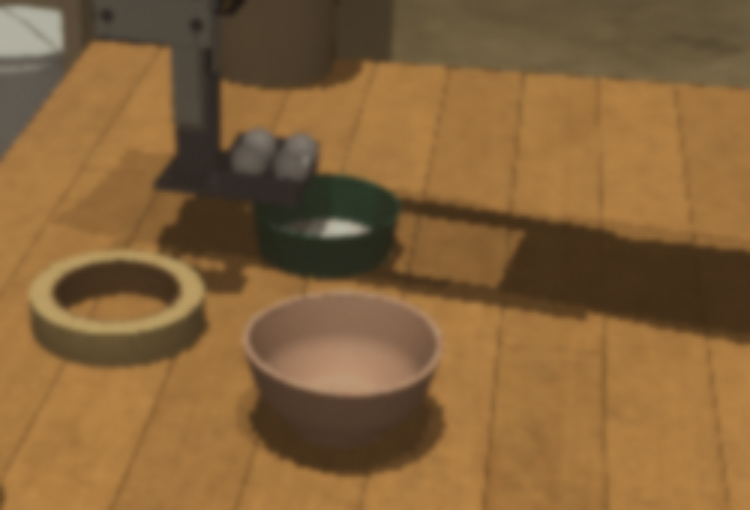

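The tray edge is about 13 mm behind the sieve's centre and above the rim, at crop (310,190). Next I tip about the edge.

>>> apply_moves(series=[[[-3.3,0,-1.1],[0,0.015,0]],[[-6.5,0,-2.1],[0,0.03,0]],[[-6.5,0,-2.1],[0,0.03,0]],[[-6.5,0,-2.1],[0,0.03,0]],[[-6.5,0,-2.1],[0,0.03,0]],[[-6.5,0,-2.1],[0,0.03,0]],[[-6.5,0,-2.1],[0,0.03,0]],[[-6.5,0,-2.1],[0,0.03,0]],[[-6.5,0,-2.1],[0,0.03,0]],[[-6.5,0,-2.1],[0,0.03,0]],[[-6.5,0,-2.1],[0,0.03,0]],[[-3.3,0,-1.1],[0,0.015,0]]])

```text
t: 10.38
tool_pos: [0.5566, -0.1527, 0.2765]
orientation: [3.03, -0.399, 0.509]
force: [0.7, 0.5, -2.9]
opening: 0.0157
gripper_force: 34.9
```

```bash
python3 - <<'E'
from h import *
t=18.9;r=np.radians(t);h=np.array([np.cos(np.radians(-15)),np.sin(np.radians(-15))])
x=np.array([np.cos(r),np.sin(r)]);z=np.array([-np.sin(r),np.cos(r)])
tcp=np.array([.013,.047])+.074*x+.217*z   # (along h, height) with edge fixed
rel([*(np.array([.543,-.148])+h*tcp[0]),tcp[1]],-15,t)
E
```

```text
t 10.38 tcp [ 0.5566 -0.1527  0.2765] open 0.0157 F [ 0.7  0.5 -2.9]
shift [-1.6 -1.  -0.3] turn [ 0.0002 -0.0028 -0.0003]
```

>>> apply_moves(series=[[[-6.5,0,-2.1],[0,0.03,0]],[[-6.5,0,-2.1],[0,0.03,0]],[[-6.5,0,-2.1],[0,0.03,0]],[[-6.5,0,-2.1],[0,0.03,0]],[[-6.5,0,-2.1],[0,0.03,0]],[[-6.5,0,-2.1],[0,0.03,0]],[[-6.5,0,-2.1],[0,0.03,0]],[[-6.5,0,-2.1],[0,0.03,0]],[[-6.5,0,-2.1],[0,0.03,0]],[[-6.5,0,-2.1],[0,0.03,0]],[[-6.5,0,-2.1],[0,0.03,0]],[[-6.5,0,-2.1],[0,0.03,0]]])

```text
t: 11.38
tool_pos: [0.4795, -0.1321, 0.2616]
orientation: [2.85, -0.376, 1.028]
force: [-0.8, 0.3, -3.4]
opening: 0.0156
gripper_force: 34.9
```

>>> apply_moves(series=[[[-6.5,0,-2.1],[0,0.03,0]],[[-3.3,0,-1.1],[0,0.015,0]],[[0,0,0],[0,0,0]],[[0,0,0],[0,0,0]],[[0,0,0],[0,0,0]],[[0,0,0],[0,0,0]]])

```text
t: 11.88
tool_pos: [0.4711, -0.1299, 0.2578]
orientation: [2.822, -0.372, 1.087]
force: [-0.2, -0.6, -2.0]
opening: 0.0156
gripper_force: 34.9
```

```bash
python3 - <<'E'
from h import *
rel([.6,-.15,.3],-15,42)
p,d=robot.read_camera("side");cv2.imwrite("pics/s4.png",cv2.resize(p[130:270,240:440],None,fx=4,fy=4,interpolation=2))
E
```

```text
t 11.88 tcp [ 0.4711 -0.1299  0.2578] open 0.0156 F [-0.2 -0.6 -2. ]
shift [124.5 -14.   55.8] turn [ 0.0003 -0.0024 -0.0001]
```

View pics/s4.png

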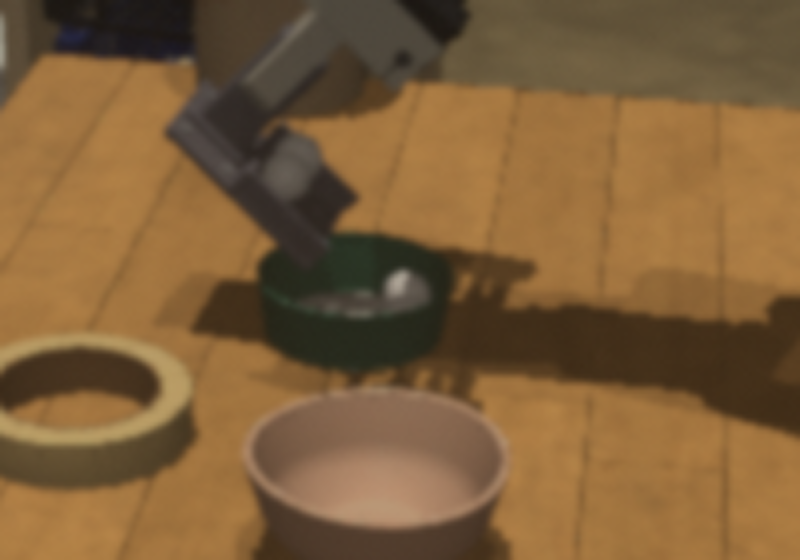

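One ball is clearly visible in the sieve at crop (405,285), and a back ball is held in the tray at (290,165). I lift, level the tray and check from above.

>>> apply_moves(series=[[[2,0,-2.2],[0,0,0]],[[3.4,0,-3.7],[0,0,0]],[[3.4,0,-3.7],[0,0,0]],[[3.4,0,-3.7],[0,0,0]],[[3.4,0,-3.7],[0,0,0]],[[3.4,0,-3.7],[0,0,0]],[[3.4,0,-3.7],[0,0,0]],[[3.4,0,-3.7],[0,0,0]],[[3.4,0,-3.7],[0,0,0]],[[2,0,-2.2],[0,0,0]],[[0,0,0],[0,0,0]]])

```text
t: 12.85
tool_pos: [0.4712, -0.1299, 0.3045]
orientation: [2.822, -0.372, 1.089]
force: [-0.1, 0.5, -1.4]
opening: 0.0161
gripper_force: 34.9
```

>>> apply_moves(series=[[[6.5,0,2.3],[0,-0.03,0]],[[12.9,0,4.8],[0,-0.06,0]],[[12.9,0,4.8],[0,-0.06,0]],[[12.9,0,4.8],[0,-0.06,0]],[[12.9,0,4.8],[0,-0.06,0]],[[12.9,0,4.8],[0,-0.06,0]],[[12.9,0,4.8],[0,-0.06,0]],[[12.9,0,4.8],[0,-0.06,0]],[[12.9,0,4.8],[0,-0.06,0]],[[12.9,0,4.8],[0,-0.06,0]],[[12.9,0,4.8],[0,-0.06,0]],[[12.9,0,4.8],[0,-0.06,0]]])

```text
t: 13.85
tool_pos: [0.6214, -0.1702, 0.313]
orientation: [3.108, -0.41, 0.066]
force: [0.4, 0.5, -2.3]
opening: 0.0161
gripper_force: 34.9
```

```bash
python3 - <<'E'
from h import *
rel([.56,.30,.32],-15,0)
a,d=robot.read_camera("side");b,d=robot.read_camera("top")
cv2.imwrite("pics/s5.png",np.vstack([cv2.resize(a[130:230,240:440],(600,300),interpolation=2),cv2.resize(b[210:310,370:570],(600,300),interpolation=2)]))
E
```

```text
t 13.85 tcp [ 0.6214 -0.1702  0.313 ] open 0.0161 F [ 0.4  0.5 -2.3]
shift [-180.7 -438.2  -14.8] turn [-0.     -0.0428 -0.0005]
```

View pics/s5.png

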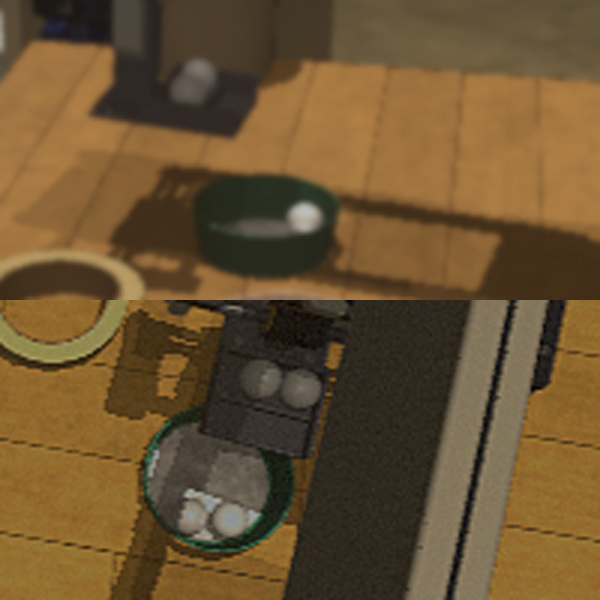

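Both front balls lie in the sieve (lower panel, (193,517) and (230,519)), and the back two are still in the tray ((262,378) and (300,388)). I finish levelling and carry the tray back to its clear starting place.

>>> apply_moves(series=[[[0,0,0],[0,-0.025,0]],[[0,0,0],[0,-0.02,0]],[[0,0,-3],[0,0,0]],[[0,0,-3],[0,0,0]],[[0,0,0],[0,0,0]],[[0,0,0],[0,0,0]]])

```text
t: 14.45
tool_pos: [0.6205, -0.17, 0.3203]
orientation: [3.114, -0.411, 0.004]
force: [-0.5, -0.3, -1.4]
opening: 0.0159
gripper_force: 34.9
```

```bash
python3 - <<'E'
from h import *
rel([.556,.3055,.32],-15,0)
E
```

```text
t 14.45 tcp [ 0.6205 -0.17    0.3203] open 0.0159 F [-0.5 -0.3 -1.4]
shift [-1.855e+02 -4.425e+02 -2.000e-01] turn [ 0.0001 -0.0024 -0.0004]
```

>>> apply_moves(series=[[[-2.5,-6,0],[0,0,0]],[[-5,-12,0],[0,0,0]],[[-7.5,-18,0],[0,0,0]],[[-8.6,-20.5,0],[0,0,0]],[[-8.6,-20.5,0],[0,0,0]],[[-8.6,-20.5,0],[0,0,0]],[[-8.6,-20.5,0],[0,0,0]],[[-8.6,-20.5,0],[0,0,0]],[[-8.6,-20.5,0],[0,0,0]],[[-8.6,-20.5,0],[0,0,0]],[[-8.6,-20.5,0],[0,0,0]],[[-8.6,-20.5,0],[0,0,0]]])

```text
t: 15.45
tool_pos: [0.5875, 0.0691, 0.3192]
orientation: [-3.114, 0.41, 0.0]
force: [-0.2, -0.8, -2.4]
opening: 0.0158
gripper_force: 34.9
```

>>> apply_moves(series=[[[-8.6,-20.5,0],[0,0,0]],[[-8.6,-20.5,0],[0,0,0]],[[-8.6,-20.5,0],[0,0,0]],[[-8.6,-20.5,0],[0,0,0]],[[-8.6,-20.5,0],[0,0,0]],[[-8.6,-20.5,0],[0,0,0]],[[-8.6,-20.5,0],[0,0,0]],[[-8.6,-20.5,0],[0,0,0]],[[-8.6,-20.5,0],[0,0,0]],[[-7.5,-18,0],[0,0,0]],[[-5,-12,0],[0,0,0]],[[-2.5,-6,0],[0,0,0]]])

```text
t: 16.45
tool_pos: [0.5552, 0.3061, 0.3192]
orientation: [-3.115, 0.407, 0.0]
force: [0.7, -0.7, -2.2]
opening: 0.0161
gripper_force: 34.9
```

>>> apply_moves(series=[[[0,0,0],[0,0,0]],[[0,0,0],[0,0,0]],[[0,0,5],[0,0,0]],[[0,0,10],[0,0,0]],[[0,0,15],[0,0,0]],[[0,0,15],[0,0,0]],[[0,0,15],[0,0,0]],[[0,0,12],[0,0,0]],[[0,0,8],[0,0,0]],[[0,0,6],[0,0,0]],[[0,0,0],[0,0,0]],[[0,0,0],[0,0,0]]])

```text
t: 17.45
tool_pos: [0.5565, 0.3038, 0.2333]
orientation: [3.115, -0.411, -0.0]
force: [-0.1, -0.6, -2.2]
opening: 0.0158
gripper_force: 34.9
```

```bash
python3 - <<'E'
from h import *
rel([.556,.3055,.222],-15,0)
p,d=robot.read_camera("side");W=cloud("side",d)[300:430,250:430].reshape(-1,3)
m=(np.hypot(W[:,0]-.53,W[:,1]-.31)<.08)&(W[:,2]>.003)&(W[:,2]<.05);print(m.sum(),np.percentile(W[m,2],[1,5,25]))
E
```

```text
t 17.45 tcp [0.5565 0.3038 0.2333] open 0.0158 F [-0.1 -0.6 -2.2]
shift [-0.9 -1.6 11.3] turn [ 0.0001  0.0001 -0.0006]
3274 [0.01282591 0.01504178 0.01697585]
```

Still about 11 mm clear. I lower slowly until it touches.

>>> apply_moves(series=[[[0,0,3],[0,0,0]],[[0,0,3],[0,0,0]],[[0,0,2],[0,0,0]],[[0,0,1.5],[0,0,0]],[[0,0,1],[0,0,0]],[[0,0,0.5],[0,0,0]],[[0,0,0],[0,0,0]],[[0,0,0],[0,0,0]],[[0,0,0],[0,0,0]]])

```text
t: 18.25
tool_pos: [0.5564, 0.3039, 0.2224]
orientation: [-3.114, 0.411, -0.0]
force: [0.0, -0.1, -2.9]
opening: 0.0158
gripper_force: 34.9
```

>>> apply_moves(series=[[[0,0,0.6],[0,0,0]],[[0,0,0.4],[0,0,0]],[[0,0,0],[0,0,0]],[[0,0,0],[0,0,0]],[[0,0,0],[0,0,0]]])

```text
t: 18.67
tool_pos: [0.5565, 0.3039, 0.2218]
orientation: [-3.114, 0.411, -0.001]
force: [-1.1, -1.6, 4.2]
opening: 0.0155
gripper_force: 34.9
```

Contact (the force changed sign). I open gently and withdraw.

>>> apply_moves(series=[[[0,0,0],[0,0,0]],[[0,0,0],[0,0,0]],[[0,0,0],[0,0,0]],[[0,0,0],[0,0,0]],[[0,0,0],[0,0,0]],[[0,0,0],[0,0,0]],[[0,0,0],[0,0,0]]], claw=0.5)

```text
t: 19.25
tool_pos: [0.5563, 0.3039, 0.2212]
orientation: [3.115, -0.411, -0.0]
force: [-0.4, -0.3, -0.4]
opening: 0.0464
gripper_force: 0.0
```

>>> apply_moves(series=[[[0,0,-8],[0,0,0]],[[0,0,-15],[0,0,0]],[[0,0,-20],[0,0,0]],[[0,0,-20],[0,0,0]],[[0,0,-20],[0,0,0]],[[0,0,-20],[0,0,0]],[[0,0,-20],[0,0,0]],[[0,0,0],[0,0,0]],[[0,0,0],[0,0,0]],[[0,0,0],[0,0,0]]])

```text
t: 20.08
tool_pos: [0.5561, 0.3038, 0.3437]
orientation: [3.114, -0.411, -0.001]
force: [0.0, 0.6, 0.3]
opening: 0.0467
gripper_force: 0.0
```

```bash
python3 - <<'E'
from h import *
rel([.556,.3055,.222],-15,0)
a,d=robot.read_camera("side");b,d2=robot.read_camera("top")
cv2.imwrite("pics/s6.png",np.hstack([cv2.resize(a[180:420,260:440],(400,533)),cv2.resize(b[220:320,390:490],(400,533))]))
E
```

```text
t 20.08 tcp [0.5561 0.3038 0.3437] open 0.0467 F [0.  0.6 0.3]
shift [ -0.5  -1.7 121.7] turn [ 0.0003  0.0004 -0.0004]
```

View pics/s6.png

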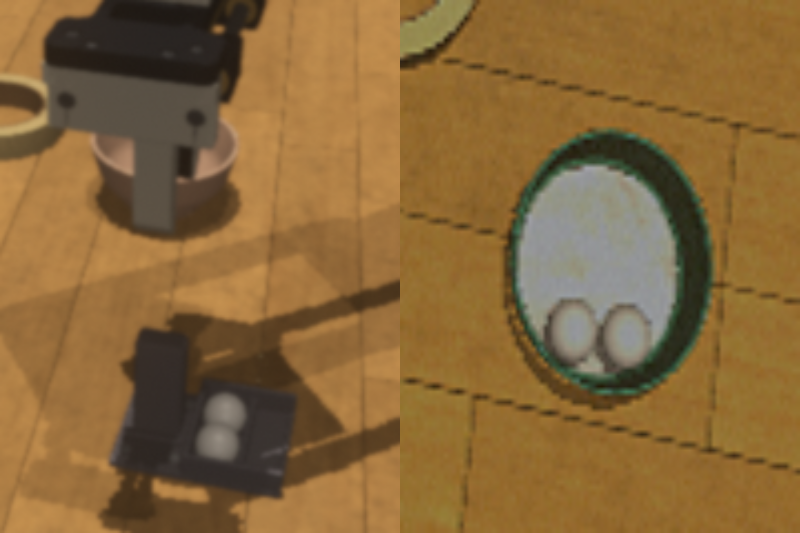

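The tray stands flat with the two back balls behind the lip (left panel, (220,425)). The two front balls lie in the sieve (right panel, (573,330) and (626,335)), and the gripper is clear.

```bash
python3 -c "
from plant import robot
print(robot.close_job())"
```

```text
the job is handed in; nothing more can be done
None
```

The job is handed in at about 20 s: the last pictures show the front two balls in the sieve, the back two behind the lip in the tray flat on the table, and the gripper clear; the judge returned no verdict.

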